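# Load the L bracket into the weld nest

### The job

Load the small L bracket that stands in the open on the bench, near the square tube and the angle offcut, into the weld nest: its foot flat on the floor of the pocket, standing upright and square to the pocket, with its upright leg on the side of the backstop post. A grip low on the foot or on the leg's front and back would meet the rails or the post, so choose one that leaves them clear. Lower it into the pocket before you let go, and leave the square tube and the angle offcut where they stand.

Things in the scene. Friction and masses are not known exactly. Their poses are not given: they have to be found in the camera images.
- bracket_center (a point): Small dark steel L bracket, loose, standing on the bench: the narrowest of the three loose pieces, with a flat foot 28 (x) x 50 (y) x 8 mm and one upright leg 28 mm wide (x), 8 mm thick (y), at the +y end of the foot (y +17 to +25 mm from its middle), top 60 mm above the underside. This point: over the foot's middle, 30 mm above the underside. z up, x across the width, y from toe to leg. About 0.18 kg.
- bracket_leg (a point): Point in the middle of the bracket's leg, 44 mm above the underside of the foot and 21 mm to +y of the foot's middle: a good place to grip, closing along the bracket's own x (28 mm wide), so that the fingertips stay above the rails and pass beside the post. Axes as the bracket's.
- nest_pocket (a point): Weld nest, fixed: dark base plate, four bright rails round a pocket 48 (x) x 68 (y) mm, 15 mm deep. This point: middle of the pocket floor, 12 mm above the bench. z up. At the pocket's +y edge stands the dark backstop post, 20 mm wide (x), 10 mm thick, top 52 mm above the pocket floor. The loaded bracket's axes point the same way as these (leg towards +y), with 10 mm play each side in x, 9 mm in y.
- tube_center (a point): Bystander: short square steel tube, 55 x 55 x 52 mm, open at the top, loose on the bench; the point is its centre, 26 mm above its underside.
- offcut_center (a point): Bystander: angle-steel offcut standing on end, L-shaped seen from above, 50 x 50 mm and 70 mm tall, loose on the bench; the point is the centre of its outline, 35 mm above its underside.
There are look-alikes about, which are no part of the job. What is meant by the part that bears bracket_center is not orange or yellow, and is the larger of those in its own colour.

How it is judged:
On the way:
1. the bracket, still held by the fingers, has been lowered with its foot into the pocket, less than 14 mm above its floor (z of bracket_center in the frame of nest_pocket below 0.044 m and x of bracket_center in the frame of nest_pocket between -0.016 and 0.016 m and y of bracket_center in the frame of nest_pocket between -0.016 and 0.016 m and contact force between the fingers and bracket above 1 N), for 0.1 s.
At the end, for the whole second after the job is handed in: The bracket rests in the pocket: foot on the pocket floor (within 4 mm) and within 14 mm of the pocket's middle each way, upright within 8 degrees, square to the pocket within 17 degrees, its leg on the backstop side (x of bracket_center in the frame of nest_pocket between -0.014 and 0.014 m and y of bracket_center in the frame of nest_pocket between -0.014 and 0.014 m and z of bracket_center in the frame of nest_pocket between 0.026 and 0.034 m and y of bracket_leg in the frame of nest_pocket above 0.005 m and angle between bracket_center's own z axis and vertical below 0.14 rad and angle between the x axis of bracket_center and the x axis of nest_pocket, either way round below 0.3 rad); the robot touches nothing.
It fails at once if the square tube is pushed more than 30 mm or knocked over (distance of tube_center from where it was at the start of the episode above 0.03 m or angle between tube_center's own z axis and vertical above 0.5 rad).
It fails at once if the angle offcut is pushed more than 30 mm or knocked over (distance of offcut_center from where it was at the start of the episode above 0.03 m or angle between offcut_center's own z axis and vertical above 0.5 rad).
It also fails if it takes over 35 s, if anything falls off the work surface, if the arm or the gripper's body presses on something with over 40 N, if the wrist force passes 120 N, or if a joint passes its speed limit or range.

### The arm

A 7-joint arm with a two-finger parallel gripper is mounted at the origin on a cart in front of the work surface, level with it; the furniture and walls round the work are solid. World frame = base frame: x ahead of the robot, y to its left, z up, the work surface at z = 0. Lengths are in m, angles in rad, forces in N, time in s.
With the tool pointing down it reaches from about 0.4 to 0.85 m from the base axis. Payload 4.5 kg.
Tool frame: the origin (TCP) lies at the very end of the fingers, on their centre line; the grasp point (between the pads) lies 19 mm behind it (r.pinch_z is the distance from the TCP to the grasp point, in m); z points along the fingers, y is the line along which they close (so a half turn about z gives the same grasp; the last joint's range is limited). The gripper opens to 88 mm and grips with 3 to 60 N. Pads are 18 mm wide; open, the fingers measure 123 mm over their backs; the gripper's body (75 mm by 187 mm) begins 45 mm behind the grasp point.
Start: joints at [-1.066, 0.689, -0.195, 1.565, 0.157, 0.902, -0.215], TCP at [0.283, 0.557, 0.239] pointing down, gripper open.
Joint ranges: [-3.01, 3.01], [-0.46, 2.08], [-1.47, 1.51], [0.13, 2.56], [-1, 4.14], [0.04, 2.09], [-2.66, 2.66]. Speed limits (rad/s): [2.57, 2.57, 3.14, 3.14, 3.14, 3.14, 3.14].

### API

Orientations are given as a unit quaternion [x, y, z, w].
In Python, from plant import r, cams gives the robot as it stands.
- The arm moves only by the shell command python3 -m pendant 'ROWS' [FORCE]. ROWS is JSON, a list of rows, each a list of 3 entries, a list of its own where there are three numbers: the closure, from -1 (fully open) to 1 (shut), then the shift along the tool's x, y, z in mm, then the turn, a rotation vector about the tool's x, y, z in degrees. A call has 1 to 8 rows; each row shifts and turns the commanded pose from where the row before left it, along the tool's axes as they then stand; what a row does not reach is not made up. A row lasts 1/8 s, in which the tool goes at most 62.5 mm and 10.7 degrees, less where a joint would pass 70% of its speed; a pose out of reach is approached as far as the arm can. A call with a gripper value outside its range is refused whole. The fingers move at their own pace and stop on an object; FORCE is the grip in N (left out, the last holds). Time passes only in rows, so rows that do not move let the fingers close. It gives the time, the measured TCP pose, the force, the opening and the grip force at its end, in the units of the state.
- r.get_state(): the state, without advancing time (a new reading comes with each control period).
- cams.snapshot(name): name is "scene" or "top" or "wrist"; returns a dict with "img" (480x640x3 uint8, red, green, blue), "camera_matrix" (3x3 intrinsics, pixels), "camera_from_world" (4x4, takes a point from world to camera coordinates); the wrist camera has in their place "tool_from_camera" (4x4, takes a point from camera to tool coordinates, whose origin is the TCP and whose axes are the flange's). Camera axes: x right, y up, looking along -z (the intrinsics and any distortion apply to the point x, -y, -z); pixel columns grow to the right and rows downward; lengths in m; the calibration is good to about 2 mm. A picture is of the moment at which its call begins: read the wrist's pose just before it. There is no depth.
- r.finish_job(): hands the job in; it is judged then, once.
The state is a dict: "clock": time; "q": joint angles; "qd": joint speeds; "joint_torque": joint torques, N m; "tool_pos": TCP position; "eef_rot": TCP orientation; "contact_force": force on the tool from outside, world axes, zero at the start; "moment": the same for the moment, N m; "opening": opening from 0.0 (shut) to 1.0 (fully open); "finger_force": force on a finger pad.
Only numpy, scipy, OpenCV 4.12 (cv2) and the standard library are available. Lean on these libraries where they do the work, as an engineer would, in place of code of your own. Each camera call takes 0.05 s, during which the arm holds its last target. There are 200 camera calls.

## Working session

There is one attempt and no reset: what is moved stays moved. The work goes in short steps, Python scripts to look and compute and a shell command to move; the robot and the scene stay as the last step left them, time stands still between calls to the robot, and variables do not carry over. Pictures are saved under pics/ and viewed, at most 10 in all, crops included, and the job is handed in when it is done.

```bash
mkdir -p pics; python3 - <<'E'
from plant import r,cams
import cv2
s=r.get_state();print({k:s[k] for k in("clock","tool_pos","eef_rot","opening")},r.pinch_z)
for n in("scene","top"):
    d=cams.snapshot(n);cv2.imwrite(f"pics/{n}1.png",d["img"][:,:,::-1])
E
```

```text
{'clock': 0.0, 'tool_pos': array([0.2832779 , 0.556404  , 0.23791721]), 'eef_rot': array([ 2.33176501e-01,  9.72433996e-01, -9.06512751e-04, -1.44650661e-04]), 'opening': 0.9992377840501646} 0.0187
```

View pics/scene1.png

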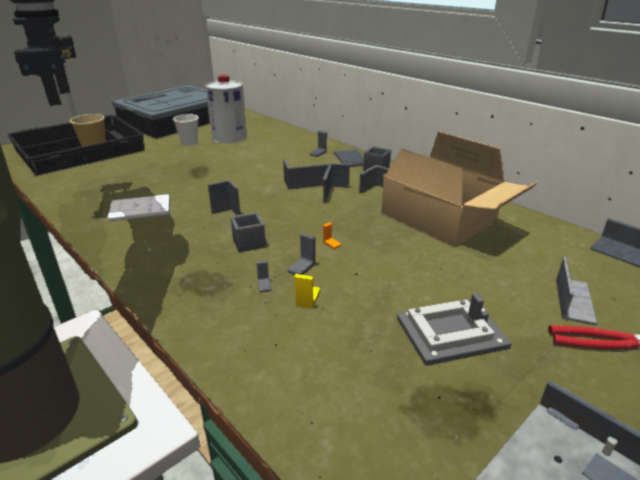

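View pics/top1.png

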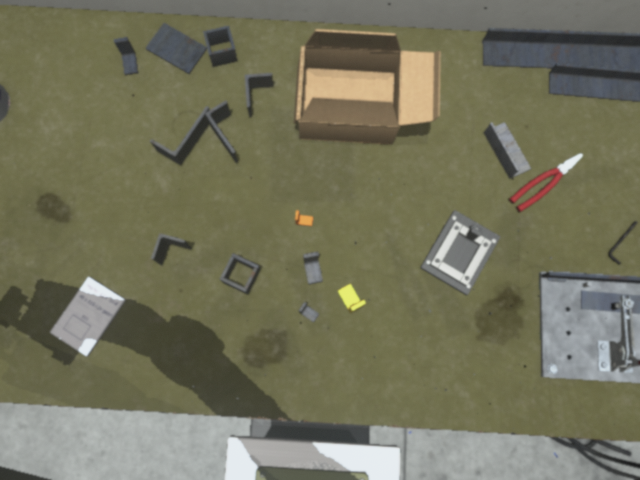

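The target is the dark bracket at top (313,268), with a smaller dark one at (309,312). The tube is at (241,273), the offcut at (170,247) and the nest at (460,252). I'll enlarge the bracket and nest.

```bash
python3 - <<'E'
import cv2,numpy as np
a=cv2.imread("pics/top1.png")
f=lambda y,x:cv2.resize(a[y:y+90,x:x+90],None,fx=4.4,fy=4.4,interpolation=cv2.INTER_CUBIC)
cv2.imwrite("pics/crop1.png",np.hstack([f(235,270),f(207,415)]))
from plant import cams
d=cams.snapshot("top");print(d["camera_matrix"],d["camera_from_world"],[k for k in d])
E
```

```text
[[592.62643238   0.         307.27964773]
 [  0.         592.62643238 244.41740031]
 [  0.           0.           1.        ]] [[ 0.05950781 -0.99822229  0.00332909  0.0026566 ]
 [ 0.97731774  0.05893999  0.2034112  -0.51155161]
 [-0.20324581 -0.00885098  0.97908774 -1.06263599]
 [ 0.          0.          0.          1.        ]] ['img', 'camera_matrix', 'camera_from_world']
```

View pics/crop1.png

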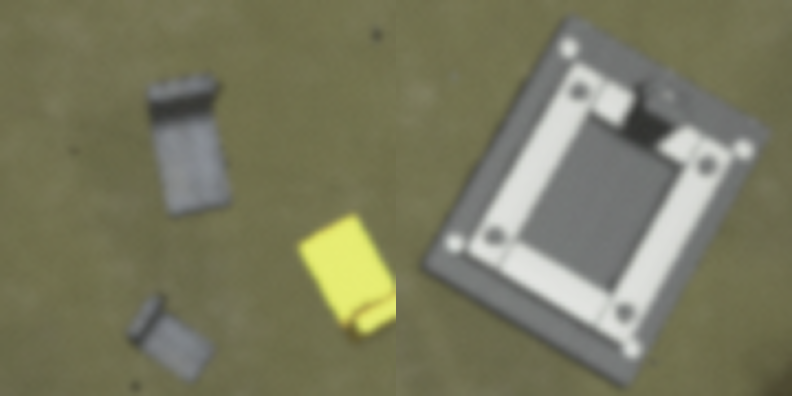

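```bash
cat > h.py <<'E'
import numpy as np
def ray(d,uv,z):
    K=d["camera_matrix"];T=np.array(d["camera_from_world"])
    v=np.linalg.solve(K,[*uv,1.]);v=v*[1,-1,-1]
    R=T[:3,:3];c=-R.T@T[:3,3];w=R.T@v
    return c+w*(z-c[2])/w[2]
def uv(d,p):
    T=np.array(d["camera_from_world"]);c=T[:3,:3]@p+T[:3,3]
    q=d["camera_matrix"]@(c*[1,-1,-1]);return q[:2]/q[2]
E
python3 - <<'E'
from h import *;from plant import cams
d=cams.snapshot("top")
np.set_printoptions(precision=4,suppress=True)
def P(x,y,ox,oy,z): return ray(d,((x+.5)/4.4-.5+ox,(y+.5)/4.4-.5+oy),z)
B=[P(*p,270,235,z) for p,z in [((148,88),.06),((214,75),.06),((231,203),.004),((169,214),.004)]]
N=[P(x-396,y,415,207,.027) for x,y in[(580,92),(707,165),(625,313),(495,236)]]
I=[P(x-396,y,415,207,.012) for x,y in[(592,112),(612,292)]]
for Q in(B,N):
    Q=np.array(Q)[:,:2]
    print(Q,"c",Q.mean(0),"sides",[np.linalg.norm(Q[i]-Q[i-1]) for i in range(4)])
    for a,b in((3,0),(2,1)):
        v=Q[a]*-1+Q[b];print("yaw of y",np.degrees(np.arctan2(v[1],v[0])))
    for a,b in((0,1),(3,2)):
        v=Q[b]-Q[a];print("yaw of x",np.degrees(np.arctan2(v[1],v[0])))
C=np.array([P(x-396,y,415,207,.012) for x,y in[(572,13),(768,132),(628,388),(424,262)]]);print(C.mean(0))
from scipy.spatial.transform import Rotation as R
from plant import r
print(R.from_quat(r.get_state()["eef_rot"]).as_matrix())
w=cams.snapshot("wrist");print(w["tool_from_camera"],w["camera_matrix"])
E
```

```text
[[0.4891 0.0395]
 [0.4964 0.012 ]
 [0.4504 0.0007]
 [0.4439 0.0277]] c [0.4699 0.02  ] sides [np.float64(0.04677489678901844), np.float64(0.028517627713567344), np.float64(0.0473698270546733), np.float64(0.02778729841376311)]
yaw of y 14.669726412966243
yaw of y 13.780238302168296
yaw of x -75.21512776792304
yaw of x -76.42710984783747
[[ 0.5666 -0.2532]
 [ 0.537  -0.3091]
 [ 0.4693 -0.2735]
 [ 0.4998 -0.2167]] c [ 0.5182 -0.2631] sides [np.float64(0.07607064226518931), np.float64(0.06320580367172621), np.float64(0.07650755694174566), np.float64(0.06442614913816529)]
yaw of y -28.632564566114212
yaw of y -27.715448218964536
yaw of x -117.87414606085264
yaw of x -118.26837399538599
[ 0.523  -0.2654  0.012 ]
[[-0.8912  0.4535 -0.0004]
 [ 0.4535  0.8912 -0.001 ]
 [-0.0001 -0.0011 -1.    ]]
[[-0.0004  0.9591  0.2831  0.072 ]
 [ 1.      0.0002  0.0008 -0.0002]
 [ 0.0007  0.2831 -0.9591 -0.146 ]
 [ 0.      0.      0.      1.    ]] [[363.8605   0.     321.544 ]
 [  0.     363.8605 239.7815]
 [  0.       0.       1.    ]]
```

```bash
python3 -m pendant '[[-1,[-20,-18,5],[0,0,0]],[-1,[-42,-38,10],[0,0,0]],[-1,[-42,-38,10],[0,0,0]],[-1,[-42,-38,10],[0,0,0]],[-1,[-42,-38,10],[0,0,0]],[-1,[-42,-38,10],[0,0,0]],[-1,[-42,-38,10],[0,0,0]],[-1,[-42,-38,10],[0,0,0]]]' 20
python3 -m pendant '[[-1,[-42,-38,10],[0,0,0]],[-1,[-42,-38,10],[0,0,0]],[-1,[-20,-18,10],[0,0,0]],[-1,[0,0,3],[0,0,-8]],[-1,[0,0,0],[0,0,-9]],[-1,[0,0,0],[0,0,-9]],[-1,[0,0,0],[0,0,-9]],[-1,[0,0,0],[0,0,-6]]]'
python3 - <<'E'
from plant import r,cams
import cv2,pickle
s=r.get_state();d=cams.snapshot("wrist")
from scipy.spatial.transform import Rotation as R
print(s["clock"],s["tool_pos"],R.from_quat(s["eef_rot"]).as_matrix().round(3))
cv2.imwrite("pics/w1.png",d["img"][:,:,::-1]);pickle.dump((s,d),open("w1.pkl","wb"))
E
```

```text
clock: 1.25
tool_pos: [0.4353, 0.16, 0.1635]
eef_rot: [0.233, 0.972, 0.0, 0.0]
contact_force: [1.5, 0.5, 0.1]
opening: 0.998
finger_force: 0.0
clock: 2.25
tool_pos: [0.4848, 0.0305, 0.1307]
eef_rot: [-0.124, 0.992, 0.0, 0.0]
contact_force: [-0.5, -0.0, 0.2]
opening: 0.997
finger_force: 0.0
2.25 [0.48475305 0.03048436 0.13070717] [[-0.969 -0.246  0.   ]
 [-0.246  0.969  0.   ]
 [-0.     0.    -1.   ]]
```

View pics/w1.png

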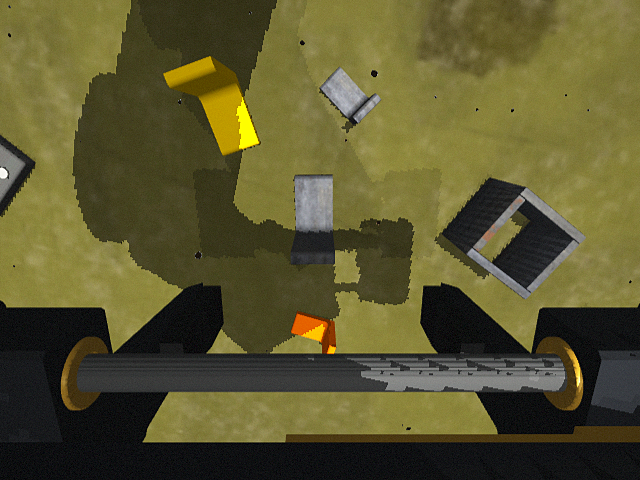

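The bracket sits between the fingertips: toe corners at (295,175) and (332,175), leg-top corners at (291,264) and (334,264). It is nearly square to the gripper.

```bash
cat >> h.py <<'E'
def wcam(s,d):
    from scipy.spatial.transform import Rotation as R
    T=np.eye(4);T[:3,:3]=R.from_quat(s["eef_rot"]).as_matrix();T[:3,3]=s["tool_pos"]
    return dict(camera_matrix=d["camera_matrix"],camera_from_world=np.linalg.inv(T@d["tool_from_camera"])),T
E
python3 - <<'E'
from h import *;import pickle
s,d=pickle.load(open("w1.pkl","rb"));c,T=wcam(s,d)
for p,z in[((295,175),.008),((332,175),.008),((291,264),.06),((334,264),.06)]:
    w=ray(c,p,z);print(w.round(4),((np.linalg.inv(T)@[*w,1])[:3]*1000).round(1))
E
```

```text
[4.485e-01 3.000e-04 8.000e-03] [ 42.6 -20.4 122.7]
[0.4418 0.0265 0.008 ] [ 42.6   6.7 122.7]
[0.497  0.0127 0.06  ] [ -7.4 -20.3  70.7]
[0.4903 0.0391 0.06  ] [-7.4  7.  70.7]
```

```bash
python3 -m pendant '[[-1,[-3.5,-7,20],[0,0,0]],[-1,[0,0,30],[0,0,0]],[-1,[0,0,30],[0,0,0]],[-1,[0,0,20],[0,0,0]],[-1,[0,0,5.5],[0,0,0]],[-1,[0,0,0],[0,0,0]]]'
python3 -m pendant '[[1,[0,0,0],[0,0,0]],[1,[0,0,0],[0,0,0]],[1,[0,0,0],[0,0,0]],[1,[0,0,0],[0,0,0]],[1,[0,0,0],[0,0,0]],[1,[0,0,0],[0,0,0]]]' 25
```

```text
clock: 3.05
tool_pos: [0.4898, 0.0247, 0.0253]
eef_rot: [-0.122, 0.993, -0.0, 0.0]
contact_force: [0.2, -0.2, -0.3]
opening: 1.001
finger_force: 0.0
clock: 3.8
tool_pos: [0.4896, 0.0246, 0.0252]
eef_rot: [-0.122, 0.993, 0.0, -0.0]
contact_force: [0.1, 0.4, -0.3]
opening: 0.342
finger_force: 0.0
```

```bash
python3 -m pendant '[[1,[0,0,0],[0,0,0]],[1,[0,0,0],[0,0,0]],[1,[0,0,0],[0,0,0]],[1,[0,0,-15],[0,0,0]],[1,[0,0,-30],[0,0,0]],[1,[0,0,-40],[0,0,0]],[1,[0,0,-25],[0,0,0]],[1,[0,0,0],[0,0,0]]]' 25
python3 - <<'E'
from plant import r
import numpy as np
from scipy.spatial.transform import Rotation as R
s=r.get_state();M=R.from_quat(s["eef_rot"]).as_matrix()
yaw=np.radians(-28.2);n=np.array([.5182,-.2631]);leg=n+.021*np.array([np.cos(yaw),np.sin(yaw)])
D=np.array([*leg,s["tool_pos"][2]])-s["tool_pos"];print(leg,M.T@D*1000,np.degrees(np.arctan2(M[1,1],M[0,1])),s["finger_force"])
E
```

```text
clock: 4.8
tool_pos: [0.4905, 0.0244, 0.1363]
eef_rot: [-0.122, 0.993, 0.0, 0.001]
contact_force: [-0.3, 0.3, -1.7]
opening: 0.312
finger_force: 25.0
[ 0.53670737 -0.27302357] [ 2.69685626e+01 -2.99829858e+02 -1.63037608e-02] 103.97658116827682 24.994614268653095
```

```bash
python3 -m pendant '[[1,[2,-20,0],[0,0,0]],[1,[4,-45,0],[0,0,0]],[1,[5,-55,0],[0,0,0]],[1,[5,-55,0],[0,0,0]],[1,[5,-55,0],[0,0,0]],[1,[4,-45,0],[0,0,0]],[1,[2,-25,0],[0,0,0]],[1,[0,0,0],[0,0,8]]]'
python3 -m pendant '[[1,[0,0,0],[0,0,9]],[1,[0,0,0],[0,0,9]],[1,[0,0,0],[0,0,9]],[1,[0,0,0],[0,0,7.2]],[1,[0,0,0],[0,0,0]],[1,[0,0,0],[0,0,0]]]'
python3 - <<'E'
from plant import r,cams
import cv2,pickle
s=r.get_state();d=cams.snapshot("wrist");pickle.dump((s,d),open("w2.pkl","wb"))
cv2.imwrite("pics/w2.png",d["img"][:,:,::-1])
E
```

```text
clock: 5.8
tool_pos: [0.5344, -0.2765, 0.1324]
eef_rot: [-0.048, 0.999, -0.0, -0.002]
contact_force: [0.1, 0.1, -1.6]
opening: 0.317
finger_force: 25.0
clock: 6.55
tool_pos: [0.5356, -0.2728, 0.1341]
eef_rot: [0.242, 0.97, -0.0, -0.001]
contact_force: [-0.2, -0.1, -2.0]
opening: 0.313
finger_force: 25.0
```

View pics/w2.png

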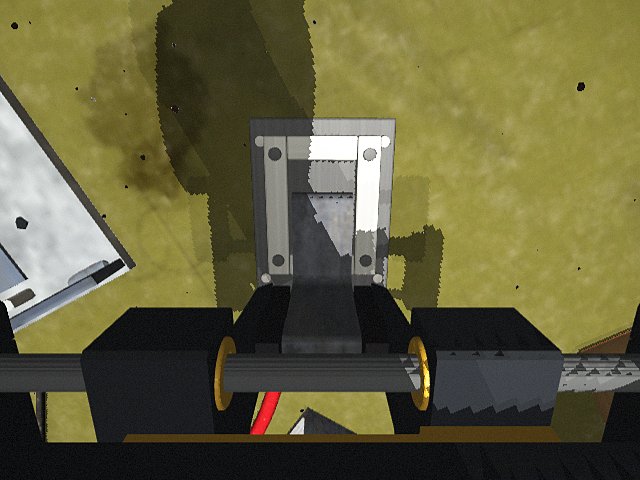

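The wrist view shows the nest square to the tool. The rail screws are at (275,154), (369,154), (363,261) and (277,261), and the held bracket's toe corners at (292,193) and (355,194).

```bash
python3 - <<'E'
from h import *;import pickle
s,d=pickle.load(open("w2.pkl","rb"));c,T=wcam(s,d);Z=s["tool_pos"][2]
for n,p,z in[("s",(275,154),.027),("s",(369,154),.027),("s",(363,261),.027),("s",(277,261),.027),("pocket",(288,160),.027),("pocket",(357,160),.027),
 ("base",(249,118),.012),("base",(396,118),.012),("toe",(292,193),Z-.0175),("toe",(355,194),Z-.0175)]:
    w=ray(c,p,z);print(n,w.round(4),((np.linalg.inv(T)@[*w,1])[:3]*1000).round(1))
# top-camera check of inner pocket edges
E
```

```text
s [ 0.4692 -0.2737  0.027 ] [ 58.  -32.  107.2]
s [ 0.4992 -0.2175  0.027 ] [ 57.9  31.8 107.2]
s [ 0.5664 -0.2551  0.027 ] [-19.   30.2 107.1]
s [ 0.5365 -0.3111  0.027 ] [-19.  -33.3 107.1]
pocket [ 0.4769 -0.2679  0.027 ] [ 54.  -23.2 107.2]
pocket [ 0.499  -0.2264  0.027 ] [ 53.9  23.8 107.2]
base [ 0.4393 -0.2795  0.012 ] [ 81.7 -51.1 122.3]
base [ 0.4876 -0.1888  0.012 ] [ 81.6  51.7 122.2]
toe [ 0.4888 -0.2633  0.1166] [ 45.8 -13.7  17.6]
toe [ 0.5025 -0.2384  0.1166] [45.3 14.8 17.6]
```

```bash
python3 -m pendant '[[1,[-0.5,-1,15],[0,0,0]],[1,[0,0,20],[0,0,0]],[1,[0,0,20],[0,0,0]],[1,[0,0,15],[0,0,0]],[1,[0,0,10],[0,0,0]],[1,[0,0,8],[0,0,0]],[1,[0,0,4],[0,0,0]],[1,[0,0,0],[0,0,0]]]'
python3 - <<'E'
from plant import r,cams
import cv2
d=cams.snapshot("wrist")["img"][:,:,::-1];e=cams.snapshot("scene")["img"][:,:,::-1]
import numpy as np
cv2.imwrite("pics/w3.png",np.hstack([cv2.resize(d[100:400,170:470],(400,400)),cv2.resize(e[250:400,370:520],(400,400))]))
E
```

```text
clock: 7.6
tool_pos: [0.5362, -0.2741, 0.0432]
eef_rot: [0.243, 0.97, 0.0, 0.0]
contact_force: [-0.4, -0.0, -1.4]
opening: 0.315
finger_force: 25.0
```

View pics/w3.png

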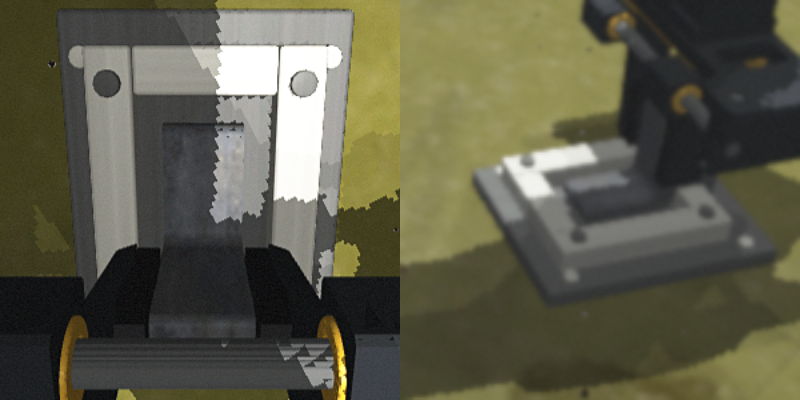

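The foot is in the pocket, centred and square, about 6 mm above the floor. I'll lower it the rest of the way until it touches.

```bash
python3 -m pendant '[[1,[0,0,3],[0,0,0]],[1,[0,0,2],[0,0,0]],[1,[0,0,0.7],[0,0,0]],[1,[0,0,0],[0,0,0]],[1,[0,0,0],[0,0,0]]]'
```

```text
clock: 8.32
tool_pos: [0.5362, -0.2741, 0.0375]
eef_rot: [0.243, 0.97, 0.0, 0.0]
contact_force: [0.5, 0.1, -1.1]
opening: 0.314
finger_force: 25.0
```

```bash
python3 -m pendant '[[1,[0,0,0.5],[0,0,0]],[1,[0,0,0.5],[0,0,0]],[1,[0,0,0],[0,0,0]]]'
python3 -m pendant '[[0,[0,0,0],[0,0,0]],[0,[0,0,0],[0,0,0]],[0,[0,0,0],[0,0,0]],[0,[0,0,0],[0,0,0]],[0,[0,0,0],[0,0,0]]]'
python3 -m pendant '[[0,[0,0,-5],[0,0,0]],[0,[0,0,-20],[0,0,0]],[0,[0,0,-30],[0,0,0]],[0,[0,0,-30],[0,0,0]],[0,[0,0,-20],[0,0,0]],[0,[0,0,0],[0,0,0]],[0,[0,0,0],[0,0,0]]]'
python3 - <<'E'
from plant import r,cams
import cv2,numpy as np,pickle
s=r.get_state();w=cams.snapshot("wrist");pickle.dump((s,w),open("w4.pkl","wb"));d=w["img"][:,:,::-1];e=cams.snapshot("scene")["img"][:,:,::-1]
cv2.imwrite("pics/w4.png",np.hstack([cv2.resize(d[100:400,170:470],(400,400)),cv2.resize(e[250:400,370:520],(400,400))]))
E
```

```text
clock: 8.7
tool_pos: [0.5364, -0.2742, 0.0372]
eef_rot: [0.243, 0.97, -0.0, 0.0]
contact_force: [-1.5, 1.2, 5.0]
opening: 0.31
finger_force: 25.0
clock: 9.32
tool_pos: [0.5361, -0.2741, 0.0364]
eef_rot: [0.243, 0.97, 0.0, -0.0]
contact_force: [-0.1, 0.0, 0.6]
opening: 0.5
finger_force: 0.0
clock: 10.2
tool_pos: [0.5357, -0.2741, 0.1414]
eef_rot: [0.243, 0.97, -0.0, -0.0]
contact_force: [0.5, 1.3, 0.1]
opening: 0.503
finger_force: 0.0
```

View pics/w4.png

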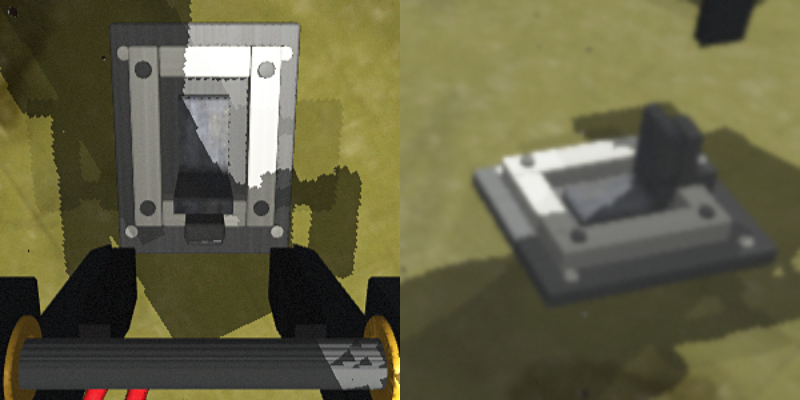

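The bracket stands upright and square in the pocket with its leg beside the post, and the gripper is clear.

```bash
python3 -c "
from plant import r
print(r.finish_job())"
```

```text
the job is handed in; nothing more can be done
None
```

The bracket is in the weld nest: foot in the pocket, upright and square, leg on the backstop side. It was lowered to the floor before release, the gripper is clear, I never moved against the tube or offcut, and the job is handed in at about 10 s (no verdict was returned).

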